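# Prop the display box open on its stay rod

### The job

Prop open the clear acrylic display box: lift the stay rod at its right side by the crossbar so that the pin at its end pushes the lid up, and swing it on, the pin sliding under the lid's edge, until the pin drops into the holding hole, whose place you must find by feel. Be gentle with the acrylic, stop pushing as soon as the pin is in the hole, and leave the lid standing on the rod with your hand off. Do not disturb the ornaments around the box.

Things in the scene. Friction and masses are not known exactly. Their poses are not given: they have to be found in the camera images.
- case: Clear acrylic box with a dark wooden floor, 240 (x) by 200 (y) by 100 mm high, fixed to the shelf, its press-button latch at the front already released. Origin: centre of its underside; x points to its back (hinge) side, z up; its front faces -x, towards the robot at yaw 0. The lid's hinge line runs along y at x = +125, z = 100 mm.
- lid: Clear acrylic lid with aluminium edging, 245 x 200 x 6 mm, 0.5 to 0.75 kg with its runner. Its weight always closes it; a damped hinge slows it. Origin: middle of the hinge line, 100 mm up at the back; shut, its axes are those of the case and it reaches 250 mm to -x. It opens by turning about +y, front edge rising, 0 to 1.4 rad.
- lid_edge (a point): Point under the lid's right edge, 145 mm from the hinge line, on the slippery underside (z = 0 of the lid's frame) of a steel runner 16 mm wide. The holding hole opens downward in the runner, 11 mm along x, 9 mm deep, under a small raised steel block 36 mm long with a screw head. Block and hole are clamped up to 20 mm either side of this point, new each time, not measured.
- rod: Steel stay rod, 8 mm thick, 110 mm from pivot to end pin, right of the box. Origin: its pivot, fixed at x = +5, y = -126, z = 94.5 mm of the case's frame. Parked it lies level, pointing to the case's -x. It swings upward about the case's +y, 0 to 2.2 rad, and falls back with the lid if let go outside the hole. The hole is met at 1.5 to 2.05 rad, just past upright.
- rod_grip (a point): Where to grip the crossbar, a round steel bar 12 mm thick sticking out 76 mm from the rod to the case's -y, 80 mm from the pivot. This point is on its axis, 55 mm out from the rod. It turns between fingers that point down and close along the case's x. Raising it takes 3 to 9 N.
- rod_pin (a point): Middle of the round end pin, 8 mm thick, pointing to the box under the runner: at z = -4 mm in the lid's frame while sliding, about +5 mm seated in the hole. As it enters, the lid drops 9 mm and the resistance to the swing vanishes; 2 to 3 mm further it goes hard against the hole's wall. More than 25 N between pin and lid damages the acrylic.
- teapot: Yellow ceramic teapot ornament, about 160 mm long, 95 mm high. Origin: centre of its underside.
- vase: Matte white porcelain vase, 100 mm wide, 175 mm high. Origin: centre of its underside.
- keyblock: Steel key hook block, 50 by 150 by 70 mm, with three pegs. Origin: centre of its underside.
- robin: Wooden robin figure on a round foot, 93 mm high, left of the box. Origin: centre of its underside.
- tealight: Clear glass tealight cup, 60 mm wide, 50 mm high, to the back of the box's right side. Origin: centre of its underside.
- clock: Small wooden clock, 50 by 110 by 90 mm. Origin: centre of its underside.

How it is judged:
By the outcome, as a careful person would: the job done as asked, in the order asked, and still so for the second after the job is handed in, with the robot touching nothing.
It also fails if it takes over 54 s, if anything falls off the work surface, if the arm or the gripper's body presses on something with over 40 N, if the wrist force passes 120 N, or if a joint passes its speed limit or range.

### The arm

A 7-joint arm with a two-finger parallel gripper is mounted at the origin on the work surface. World frame = base frame: x ahead of the robot, y to its left, z up, the work surface at z = 0. Lengths are in m, angles in degrees, forces in N, time in s.
With the tool pointing down it reaches from about 0.425 to 1.025 m from the base axis. Payload 9.4 kg.
Tool frame: the origin (TCP) lies at the very end of the fingers, on their centre line; the grasp point (between the pads) lies hold_point_z behind it (hold_point_z is the distance from the TCP to the grasp point, in m); z points along the fingers, x is the direction in which the jaws open and shut, and the axes are right-handed (so a half turn about z gives the same grasp; the last joint's range is limited). The gripper opens to 85 mm and grips with 20 to 120 N. Pads are 22 mm wide; open, the fingers measure 114 mm over their backs; the gripper's body (76 mm by 85 mm) begins 54 mm behind the grasp point. The pads swing forward as they close: fully open they stand 13 mm farther back than shut.
Start: joints at [-4.395, 34.337, -0.143, 91.639, 0.103, 54.024, -4.572], TCP at [0.725, -0, 0.208] pointing down, gripper open.
Joint ranges: [-147.43, 147.43], [-19.82, 112.94], [-74.19, 73.91], [6.32, 146.72], [-59.91, 239.91], [6.04, 106.73], [-150.56, 150.56]. Speed limits (degrees/s): [127.2, 127.2, 172.46, 172.46, 180, 180, 180].

### API

Orientations are given as [roll, pitch, yaw] about the fixed x, y, z axes, in that order (R = Rz(yaw) Ry(pitch) Rx(roll)).
In Python, from plant import * gives the robot as it stands. The module is installed in compiled form; this text tells all that it offers.
- The arm moves only by the tool carry_out, never from a script. Its argument "steps" is one flat list of numbers, 7 for each row, row after row: the opening, from -1 (shut) to 1 (fully open), then the shift along the tool's x, y, z in cm, then the turn, a rotation vector about the tool's x, y, z in degrees. In form: [grip, x, y, z, ax, ay, az, grip, x, y, z, ax, ay, az, ...]. A call has 1 to 12 rows; each row is the pose to reach, as a shift and turn from the pose commanded when the call began, along the tool's axes at that moment; what a row does not reach only later rows make up. A row lasts 1/8 s, in which the tool goes at most 62.5 mm and 10.7 degrees, less where a joint would pass 70% of its speed; a pose out of reach is approached as far as the arm can. A call with a gripper value outside its range is refused whole. The fingers move at their own pace and stop on an object; the grip force is fixed at half the most. Time passes only in rows, so rows that repeat a pose let the fingers close. It gives the time, the measured TCP pose, the force and the opening at its end, in the units of the state.
- observe(): the state, without advancing time (a new reading comes with each control period).
- snapshot(name): name is "scene" or "side" or "wrist"; returns a dict with "img" (480x640x3 uint8, red, green, blue), "depth" (480x640 float32, m along the optical axis (not along the pixel's ray), 0 where there is no reading), "fx", "fy", "cx", "cy" (pixels), "k1" (the pictures are not rectified: a ray, as slopes to the right and down, at radius r is drawn at 1 + k1 r^2 times it, then the intrinsics apply), "eye" and "rotation" of the camera in the world; the wrist camera has in their place "tool_from_camera" (4x4, takes a point from camera to tool coordinates, whose origin is the TCP and whose axes are the tool frame's). Camera axes: x right, y up, looking along -z (the intrinsics and any distortion apply to the point x, -y, -z); pixel columns grow to the right and rows downward; lengths in m; the calibration is good to about 2 mm. A picture is of the moment at which its call begins: read the wrist's pose just before it.
- close_job(): hands the job in, once; it reports no verdict.
The state is a dict: "clock": time; "qpos": joint angles; "dq": joint speeds; "joint_efforts": joint torques, N m; "tcp_pos": TCP position; "tcp_rot": TCP orientation; "force": force on the tool from outside, world axes, zero at the start; "torque": the same for the moment, N m; "grip_width": finger opening in m.
Only numpy, scipy, OpenCV 4.12 (cv2) and the standard library are available. Lean on these libraries where they do the work, as an engineer would, in place of code of your own. Each camera call takes 0.05 s, during which the arm holds its last target.

## Working session

There is one attempt and no reset: what is moved stays moved. The work goes in short steps, Python scripts to look and compute and a tool call to move; the robot and the scene stay as the last step left them, time stands still between calls to the robot, and variables do not carry over. Pictures are saved under pics/ and viewed, and the job is handed in when it is done.

Besides the shell and the picture viewer there is one more tool, called after "Call:" in YAML: its name, and indented under it one key for each argument. carry_out: Moves the arm, as the interface text tells. Its arguments: {"type":"object","properties":{"steps":{"type":"array"}},"required":["steps"]}

```bash
mkdir -p pics
cat > h.py <<'E'
from plant import *
import numpy as np, cv2
def snap(n,fn=None):
    st=observe(); s=snapshot(n); s['st']=st
    if fn: cv2.imwrite('pics/'+fn,s['img'][:,:,::-1])
    np.save('pics/'+(fn or n)+'.npy',s,allow_pickle=True)
    return s
def load(fn): return np.load('pics/'+fn+'.npy',allow_pickle=True).item()
E
python3 - <<'E'
from h import *
o=observe(); print(o)
for n in ['scene','side','wrist']:
    s=snap(n,n+'1.png'); print(n,{k:v for k,v in s.items() if k not in('img','depth','st')})
print(observe()['clock'])
E
```

```text
{'clock': 0.0, 'qpos': array([-4.39356909, 34.38411525, -0.1454276 , 91.68120508,  0.10283475,
       54.02392031, -4.57096652]), 'dq': array([ 0.03570633, -0.0231284 , -0.10936948, -0.06823014, -0.04253669,
       -0.00332339, -0.03388322]), 'joint_efforts': array([-9.47821900e-04, -7.76440001e+01,  1.56451017e+00, -2.58004493e+01,
        1.21808253e-02,  8.94789293e-03,  3.55701900e-05]), 'tcp_pos': array([ 7.24489024e-01, -3.48704534e-05,  2.07420413e-01]), 'tcp_rot': array([1.79991904e+02, 8.87488227e-02, 3.15206828e-03]), 'force': array([ 0.00062709,  0.03788819, -0.15200494]), 'torque': array([-0.01072947, -0.06947479, -0.00682889]), 'grip_width': 0.08546162634541352}
scene {'fx': 462.25110968025405, 'fy': 462.25110968025405, 'cx': 320.6841795745766, 'cy': 243.18597876085724, 'k1': -0.040167087686827696, 'eye': array([ 1.31991286, -0.38088304,  0.70094015]), 'rotation': array([54.03932628, -0.6621114 , 63.40197241])}
side {'fx': 555.249425306754, 'fy': 555.249425306754, 'cx': 321.0953837762666, 'cy': 248.20053985432955, 'k1': 0.004890207152452142, 'eye': array([0.20979868, 0.8619665 , 1.08228889]), 'rotation': array([  43.76864697,   -0.77208322, -155.3524573 ])}
wrist {'fx': 348.3951586332741, 'fy': 348.3951586332741, 'cx': 314.54061660756344, 'cy': 243.30580361065023, 'k1': -0.004583948132960468, 'tool_from_camera': array([[ 9.99999726e-01, -6.52319628e-04,  3.50346115e-04,
        -1.31232577e-04],
       [-5.04972779e-04, -9.46862708e-01, -3.21637617e-01,
        -8.41551720e-02],
       [ 5.41540201e-04,  3.21637351e-01, -9.46862778e-01,
        -1.66038554e-01],
       [ 0.00000000e+00,  0.00000000e+00,  0.00000000e+00,
         1.00000000e+00]])}
0.15
```

View pics/scene1.png

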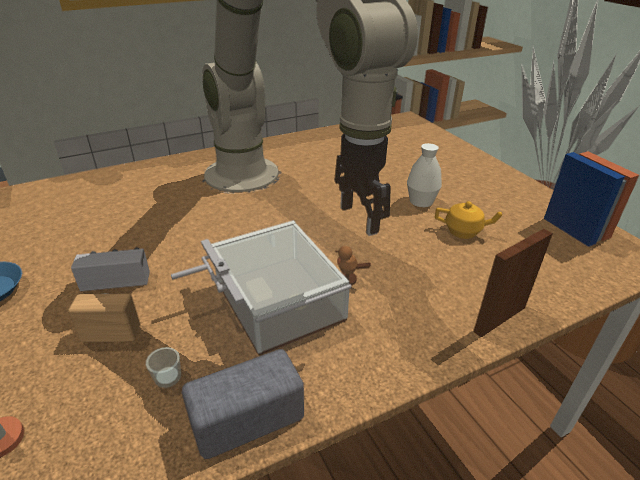

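View pics/side1.png

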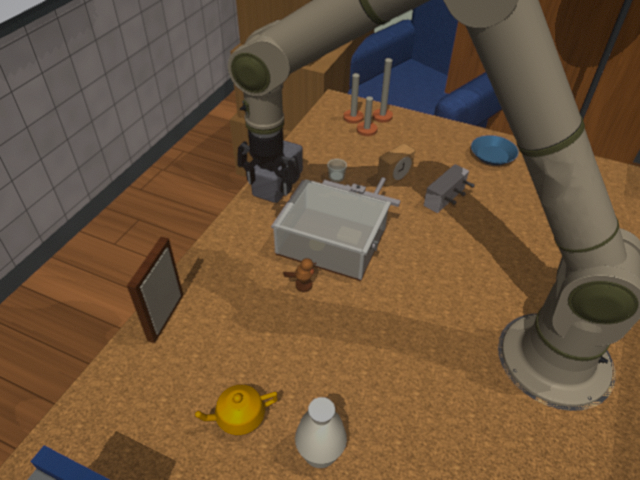

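View pics/wrist1.png

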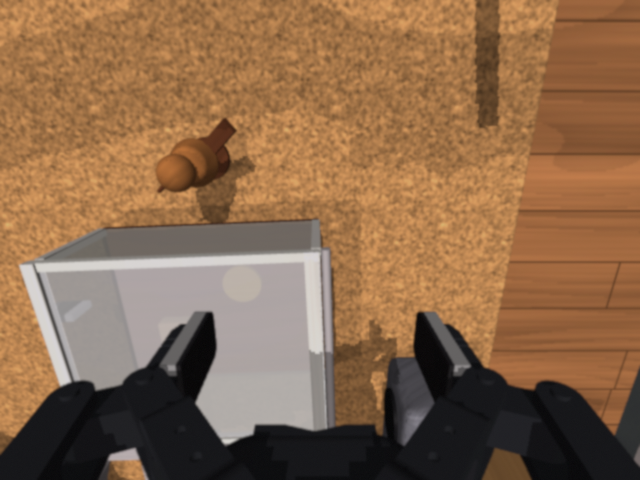

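The scene view shows the box around (285,285), with the rod and crossbar on its near-left side at about (205,268). The clock is at (105,318), the keyblock at (110,270) and the tealight at (164,367). I'll enlarge the box area next.

Run:
```python
import cv2
a=cv2.imread('pics/scene1.png'); cv2.imwrite('pics/sc1.png',cv2.resize(a[210:360,160:360],None,fx=4,fy=4,interpolation=cv2.INTER_CUBIC))
a=cv2.imread('pics/side1.png'); cv2.imwrite('pics/si1.png',cv2.resize(a[140:280,260:460],None,fx=4,fy=4,interpolation=cv2.INTER_CUBIC))
```

```text
(no output)
```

View pics/sc1.png

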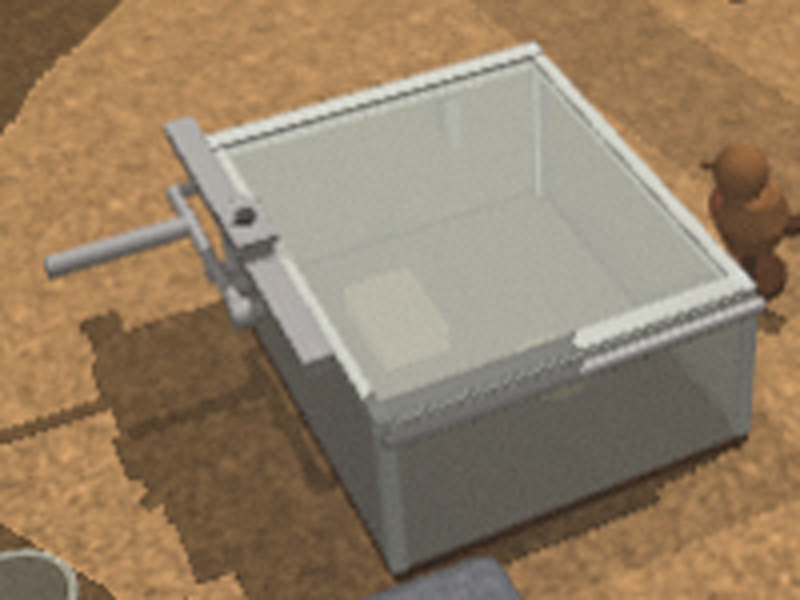

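View pics/si1.png

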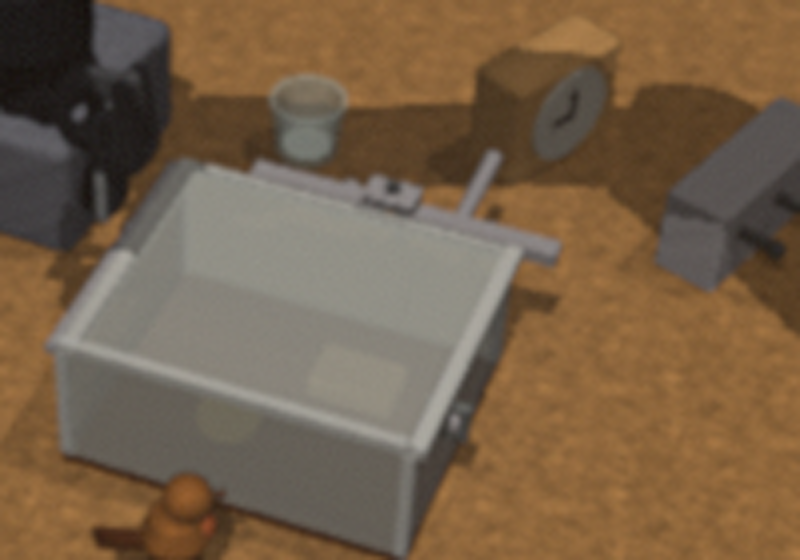

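```bash
cat >> h.py <<'E'
from scipy.spatial.transform import Rotation as R
from scipy.optimize import least_squares
def proj(s,P,T=None):
    P=np.atleast_2d(P)
    if 'eye' in s:
        C=R.from_euler('xyz',s['rotation'],degrees=True).as_matrix(); p=(P-s['eye'])@C
    else:
        Rt=R.from_euler('xyz',s['st']['tcp_rot'],degrees=True).as_matrix(); M=s['tool_from_camera']
        t=(P-s['st']['tcp_pos'])@Rt; p=(t-M[:3,3])@M[:3,:3]
    a=p[:,0]/-p[:,2]; b=-p[:,1]/-p[:,2]; k=1+s['k1']*(a*a+b*b)
    return np.c_[s['cx']+s['fx']*a*k, s['cy']+s['fy']*b*k]
def c2w(v,P):
    x,y,th=v; c,s_=np.cos(th),np.sin(th); P=np.atleast_2d(P)/1000.
    return np.c_[x+c*P[:,0]-s_*P[:,1], y+s_*P[:,0]+c*P[:,1], P[:,2]]
E
python3 - <<'E'
from h import *
sc=load('scene1.png'); si=load('side1.png')
S=lambda u,v:(160+u/4,210+v/4); D=lambda u,v:(260+u/4,140+v/4)
obs=[(sc,S(50,267),(-75,-202,94.5),'tipS'),(sc,S(398,574),(120,-100,0),'BR'),(sc,S(748,437),(120,100,0),'BL'),
(sc,S(537,45),(-125,100,106),'lidFL'),(si,D(493,155),(-75,-202,97),'tipD'),(si,D(66,455),(120,100,0),'BLd'),(si,D(405,555),(-120,100,0),'FLd')]
f=lambda v:np.concatenate([proj(s,c2w(v,P))[0]-u for s,u,P,_ in obs])
r=least_squares(f,[0.8,-0.05,0],loss='soft_l1')
print(r.x,np.degrees(r.x[2])); 
for o,e in zip(obs,f(r.x).reshape(-1,2)): print(o[3],e)
print(c2w(r.x,[(-75,-126-55,94.5),(5,-126,94.5),(0,0,0)]))
# overlay
v=r.x
for s,n in((sc,'scene1'),(si,'side1')):
    im=s['img'][:,:,::-1].copy(); im=cv2.resize(im,None,fx=3,fy=3)
    def L(a,b,c): 
        p=proj(s,c2w(v,[a,b]))*3; cv2.line(im,*[tuple(int(q) for q in x) for x in p],c,1)
    for x0,y0,x1,y1 in((-120,-100,120,-100),(120,-100,120,100),(120,100,-120,100),(-120,100,-120,-100)):
        for z in(0,100): L((x0,y0,z),(x1,y1,z),(0,0,255))
        L((x0,y0,0),(x0,y0,100),(0,0,255))
    L((5,-126,94.5),(-105,-126,94.5),(255,0,0)); L((-75,-126,94.5),(-75,-202,94.5),(255,0,0))
    im=im[600:1150,350:1100] if n=='scene1' else im[420:850,750:1400]
    cv2.imwrite('pics/ov_%s.png'%n,im)
E
```

```text
[ 0.6125301  -0.11848499  0.04614137] 2.643705618046988
tipS [-0.56590212 -0.47892625]
BR [-0.09000579  1.09392763]
BL [ 0.08296705 -0.07412993]
lidFL [-0.32755961 -0.30376182]
tipD [ 0.21933651 -0.675575  ]
BLd [-0.59622781  0.9419565 ]
FLd [-0.2525821   2.41952114]
[[ 0.54595855 -0.30275172  0.0945    ]
 [ 0.62333653 -0.24412026  0.0945    ]
 [ 0.6125301  -0.11848499  0.        ]]
```

View pics/ov_scene1.png

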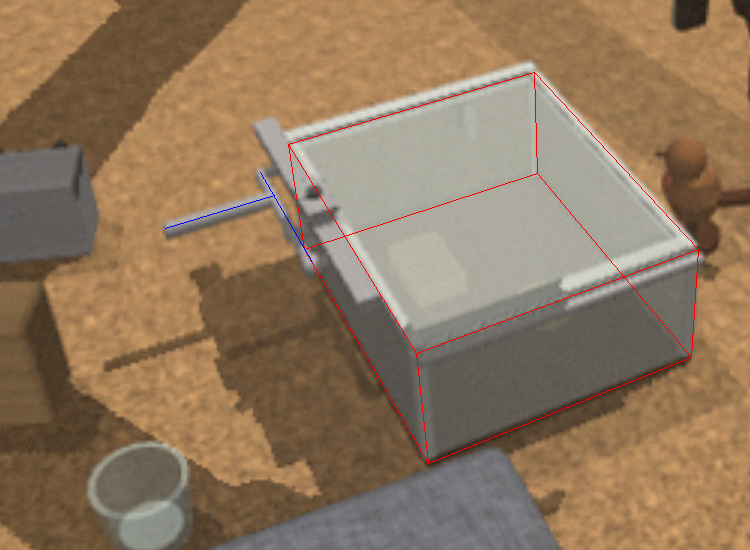

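View pics/ov_side1.png

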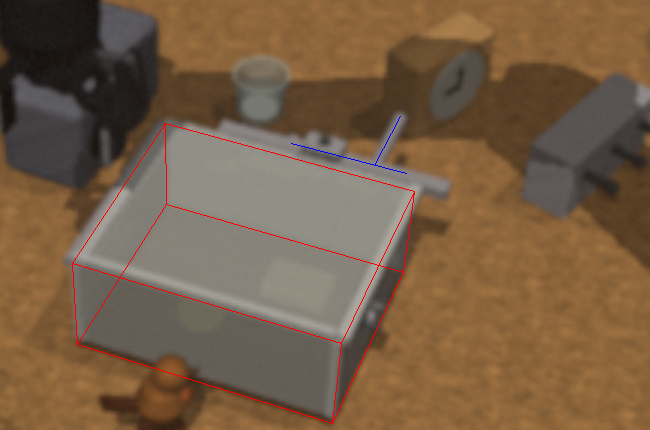

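```bash
python3 - <<'E'
from h import *
import plant; print([n for n in dir(plant) if n[0]!='_'], getattr(plant,'hold_point_z',None))
v=np.array([0.6125301,-0.11848499,0.04614137])
sc=load('scene1.png'); si=load('side1.png')
def px2w(s,u,v_):
    z=s['depth'][int(round(v_)),int(round(u))]
    p=cv2.undistortPoints(np.array([[[u,v_]]],float),np.array([[s['fx'],0,s['cx']],[0,s['fy'],s['cy']],[0,0,1]]),np.array([s['k1'],0,0,0]))[0,0]
    C=R.from_euler('xyz',s['rotation'],degrees=True).as_matrix()
    return s['eye']+C@np.array([p[0]*z,-p[1]*z,-z])
def w2c(P): 
    c,s_=np.cos(v[2]),np.sin(v[2]); d=np.array(P)-[v[0],v[1],0]; return np.array([c*d[0]+s_*d[1],-s_*d[0]+c*d[1],d[2]])*1000
for n,s,u,w in [('clk',sc,72,300),('clk',sc,128,302),('clk',sc,137,312),('clk',sc,78,308),('key',sc,76,262),('key',sc,145,255),('key',sc,148,272),('tea',sc,164,355),('block',sc,221,265),('screw',sc,221,263.5),('runnerFront',sc,206,243),('runnerBack',sc,238,299),('screwD',si,358,187.5),('blockD',si,357,189),('bar',sc,185,271.5),('barD',si,380,185)]:
    P=px2w(s,u,w); print(n,P.round(4),w2c(P).round(1))
E
python3 - <<'E'
import cv2
a=cv2.imread('pics/scene1.png'); cv2.imwrite('pics/sc2.png',cv2.resize(a[235:305,190:255],None,fx=9,fy=8,interpolation=cv2.INTER_CUBIC))
E
```

```text
['Unreachable', 'close_job', 'hold_point_z', 'observe', 'snapshot'] 0.0187
clk [ 4.124e-01 -5.327e-01 -1.000e-04] [-2.191e+02 -4.045e+02 -1.000e-01]
clk [ 0.577  -0.416   0.0862] [ -49.2 -295.6   86.2]
clk [ 0.5147 -0.408   0.0011] [-111.1 -284.7    1.1]
clk [ 0.5567 -0.5043  0.0892] [ -73.5 -382.8   89.2]
key [ 0.3779 -0.5021  0.072 ] [-252.  -372.4   72. ]
key [ 0.3121 -0.3578 -0.0018] [-311.1 -225.2   -1.8]
key [ 0.3987 -0.3631  0.0095] [-224.9 -234.5    9.5]
tea [ 0.6882 -0.3798  0.0322] [  63.6 -264.6   32.2]
block [ 0.5924 -0.231   0.1244] [ -25.3 -111.5  124.4]
screw [ 0.5885 -0.2298  0.125 ] [ -29.2 -110.1  125. ]
runnerFront [ 0.488  -0.2348  0.1115] [-129.7 -110.4  111.5]
runnerBack [ 0.6869 -0.2285  0.1106] [  69.2 -113.3  110.6]
screwD [ 0.5841 -0.2204  0.1275] [ -33.1 -100.5  127.5]
blockD [ 0.5876 -0.2233  0.1189] [ -29.7 -103.5  118.9]
bar [ 0.5483 -0.2968  0.0985] [ -72.4 -175.1   98.5]
barD [ 0.5442 -0.2879  0.0998] [ -76.1 -166.1   99.8]
```

View pics/sc2.png

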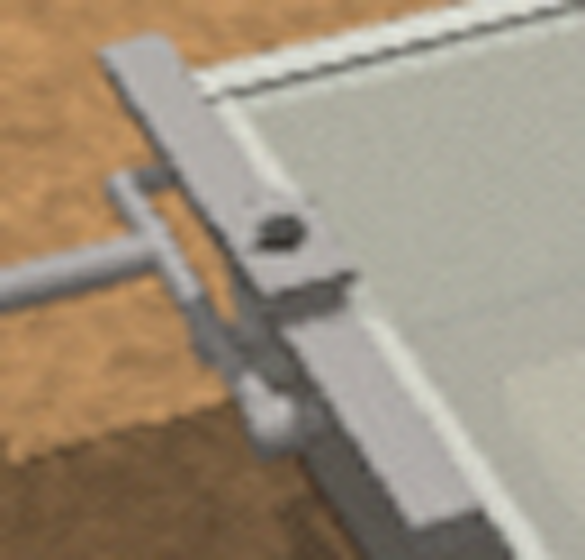

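Run:
```python
from h import *
from scipy.optimize import brentq
v=np.array([0.6125301,-0.11848499,0.04614137])
sc=load('scene1.png'); si=load('side1.png')
for y,z in((-110,125),(-112,122)):
  for s,u in((sc,(221.1,264.0)),(si,(358,187))):
    r=least_squares(lambda q:proj(s,c2w(v,[(q[0],y,z)]))[0]-u,[-30.]); print(y,z,r.x,r.fun)
d=lambda th:np.hypot(5-110*np.cos(th)-125,94.5+110*np.sin(th)-100)
for s in range(125,170,5):
    f=lambda z:brentq(lambda t:d(t)-np.hypot(s,z),0.9,2.2)
    t1,t2=f(-4),f(5); print(s,round(t1,3),round(t2,3),'bar c', (5-80*np.cos(t2)).round(1),(94.5+80*np.sin(t2)).round(1))
```

```text
-110 125 [-27.69541016] [ 0.17472578 -0.10704757]
-110 125 [-30.74825784] [ 0.29736019 -1.11777501]
-112 122 [-30.33493373] [-1.05109175  0.6390332 ]
-112 122 [-29.97872905] [ 0.20460102 -0.76857725]
125 1.95 1.949 bar c 34.6 168.8
130 1.897 1.897 bar c 30.6 170.3
135 1.844 1.844 bar c 26.6 171.5
140 1.79 1.789 bar c 22.3 172.6
145 1.734 1.734 bar c 18.0 173.4
150 1.677 1.677 bar c 13.5 174.0
155 1.619 1.619 bar c 8.9 174.4
160 1.56 1.559 bar c 4.1 174.5
165 1.498 1.498 bar c -0.8 174.3
```

Call:
carry_out:
  steps: [0.2,-3,5,0,0,0,-0.5,0.2,-6,10,0,0,0,-1,0.2,-9,15,0,0,0,-1.5,0.2,-12,20,0,0,0,-2,0.2,-15,25,0,0,0,-2.3,0.2,-17,29,0,0,0,-2.6,0.2,-17.9,30.3,0,0,0,-2.6,0.2,-17.9,30.3,0,0,0,-2.6,0.2,-17.9,30.3,0,0,0,-2.6,0.2,-17.9,30.3,0,0,0,-2.6]

```text
clock: 1.4
tcp_pos: [0.5471, -0.3012, 0.2082]
tcp_rot: [-180.0, -0.0, 2.8]
force: [0.8, -0.1, 0.4]
grip_width: 0.051
```

Run:
```python
from h import *
v=np.array([0.6125301,-0.11848499,0.04614137])
print({k:w for k,w in observe().items() if k in('clock','tcp_pos','tcp_rot','force','grip_width')})
w=snap('wrist','w2.png'); sc=snap('scene','sc3.png')
P=c2w(v,[(-75,-202,94.5),(-75,-181,94.5),(-75,-126,94.5),(5,-126,94.5),(-105,-126,94.5)])
print(proj(w,P))
im=w['img'][:,:,::-1].copy()
for p in proj(w,P): cv2.circle(im,tuple(int(round(q)) for q in p),3,(0,0,255),1)
cv2.imwrite('pics/w2o.png',im)
```

```text
{'clock': 1.4, 'tcp_pos': array([ 0.54706547, -0.30118337,  0.20817643]), 'tcp_rot': array([-1.79966130e+02, -1.36636563e-02,  2.75720011e+00]), 'force': array([ 0.79206931, -0.10007914,  0.37480628]), 'grip_width': 0.05100499839875112}
[[313.2773022  256.24853637]
 [313.31034255 232.85250203]
 [313.40481988 166.15279457]
 [414.76417734 166.44156347]
 [275.37499048 166.05991332]]
```

View pics/w2o.png

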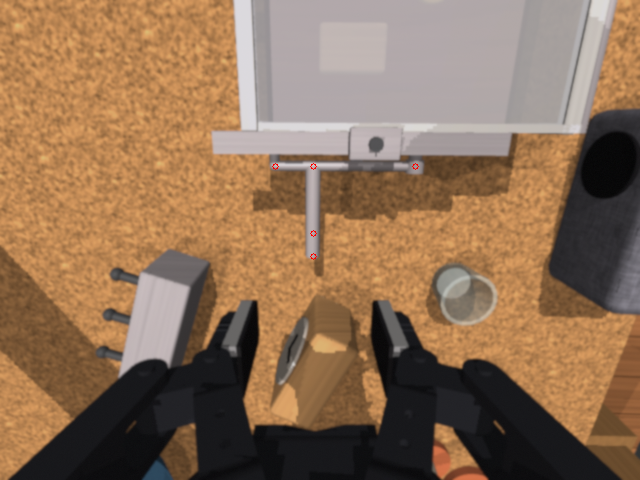

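Call:
carry_out:
  steps: [0.2,0,0,4,0,0,0,0.2,0,0,8,0,0,0,0.2,0,0,11,0,0,0,0.2,0,0,13.2,0,0,0,0.2,0,0,13.2,0,0,0,0.2,0,0,13.2,0,0,0,0.2,0,0,13.2,0,0,0]

```text
clock: 2.38
tcp_pos: [0.5467, -0.3033, 0.0775]
tcp_rot: [179.9, -0.1, 2.6]
force: [-0.2, 0.7, -0.2]
grip_width: 0.0519
```

Run:
```python
from h import *
v=np.array([0.6125301,-0.11848499,0.04614137])
w=load('w2.png')
for y,z in((-110,125),(-112,122)):
    r=least_squares(lambda q:proj(w,c2w(v,[(q[0],y,z)]))[0]-(375.5,144.5),[-30.]); print(r.x,r.fun)
print({k:w for k,w in observe().items() if k in('clock','tcp_pos','tcp_rot','force','grip_width')})
s=snap('scene','sc4.png'); d=snap('side','si4.png')
print(proj(s,c2w(v,[(-75,-181,94.5)])))
cv2.imwrite('pics/sc4c.png',cv2.resize(s['img'][180:340,100:300,::-1],None,fx=4,fy=3.75))
```

```text
[-31.99314568] [-0.00963276  3.17965236]
[-31.3857476] [-0.01769007  5.87105455]
{'clock': 2.375, 'tcp_pos': array([ 0.54669247, -0.30326545,  0.07750262]), 'tcp_rot': array([ 1.79946895e+02, -9.50834477e-02,  2.60454985e+00]), 'force': array([-0.16313561,  0.69738721, -0.16161582]), 'grip_width': 0.05189858545852665}
[[182.12586136 273.13602313]]
```

View pics/sc4c.png

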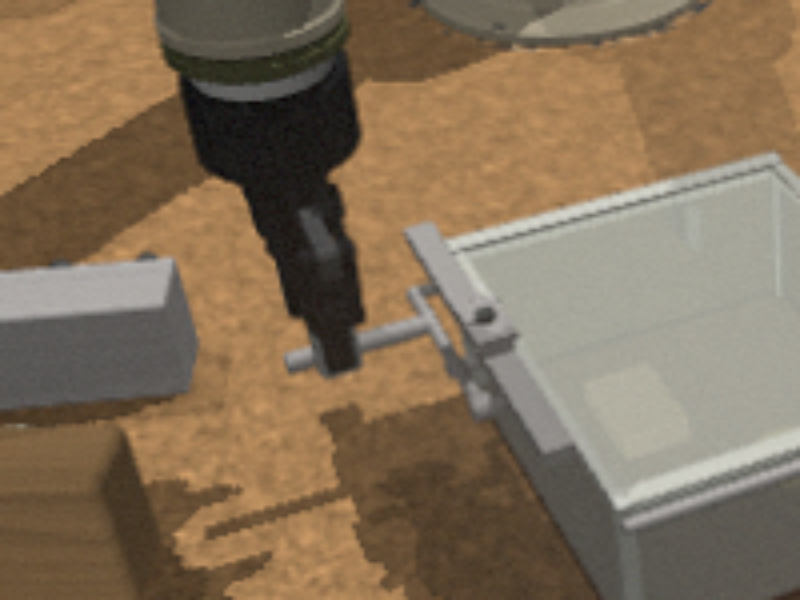

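The fingers straddle the bar at about (335,355) in the crop, where the grip point was predicted. Closing now.

Call:
carry_out:
  steps: [-1,0,0,0,0,0,0,-1,0,0,0,0,0,0,-1,0,0,0,0,0,0,-1,0,0,0,0,0,0,-1,0,0,0,0,0,0]

```text
clock: 3.1
tcp_pos: [0.5459, -0.3032, 0.0772]
tcp_rot: [180.0, -0.0, 2.6]
force: [-2.6, 1.0, 9.5]
grip_width: -0.0
```

Run:
```python
from h import *
print({k:w for k,w in observe().items() if k in('clock','tcp_pos','tcp_rot','force','grip_width','torque')})
```

```text
{'clock': 3.1, 'tcp_pos': array([ 0.54591159, -0.30323378,  0.07719779]), 'tcp_rot': array([ 1.79978042e+02, -1.34941794e-02,  2.58576535e+00]), 'force': array([-2.61339604,  1.04058997,  9.47837976]), 'torque': array([ 0.17855553,  0.61083012, -0.05069476]), 'grip_width': -3.8955957991417215e-05}
```

Run:
```python
from h import *
s=snap('scene','sc5.png'); d=snap('side','si5.png'); w=snap('wrist','w5.png')
a=cv2.resize(s['img'][230:310,150:250,::-1],None,fx=6,fy=6,interpolation=cv2.INTER_CUBIC)
cv2.imwrite('pics/sc5c.png',a)
cv2.imwrite('pics/si5c.png',cv2.resize(d['img'][120:240,320:460,::-1],None,fx=5,fy=5,interpolation=cv2.INTER_CUBIC))
```

```text
(no output)
```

View pics/sc5c.png

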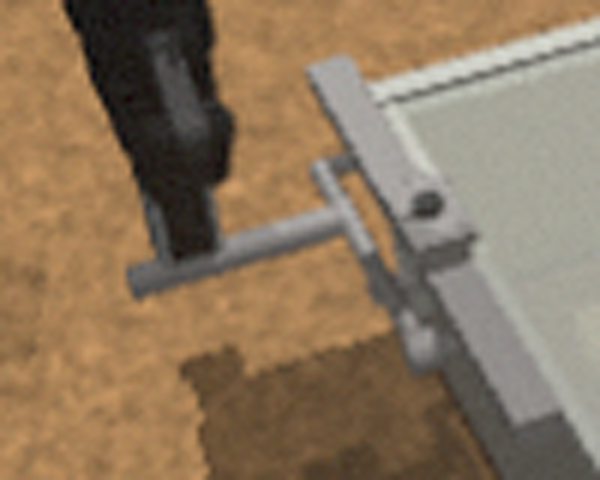

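View pics/si5c.png

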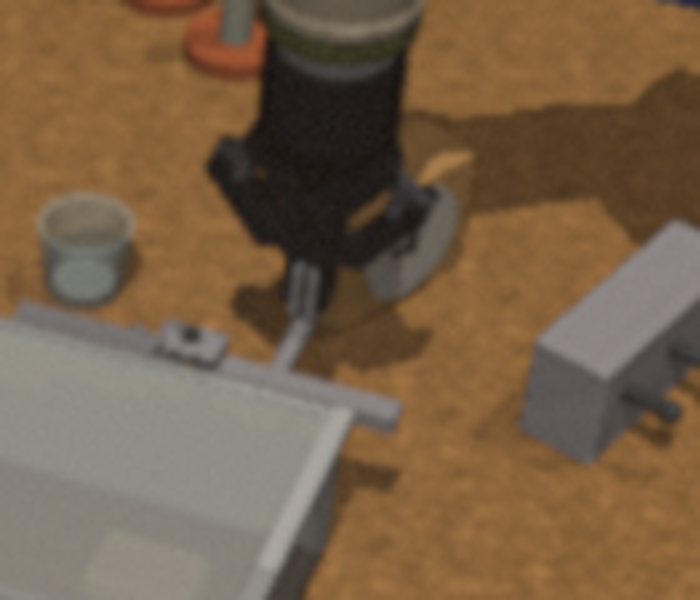

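View pics/w5.png

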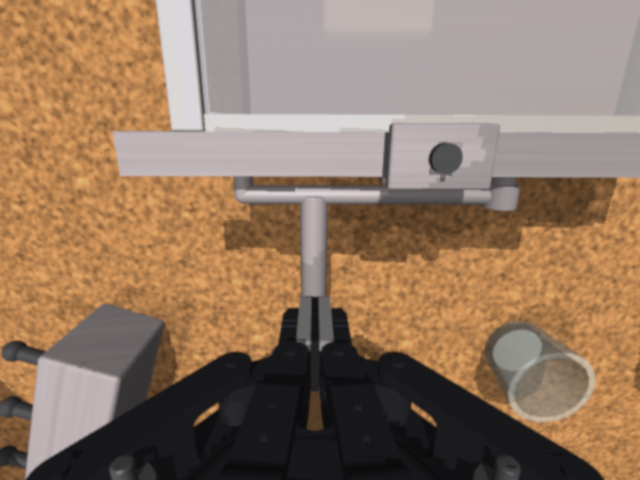

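Run:
```python
from h import *
w=load('w5.png'); s=load('sc5.png'); M=w['tool_from_camera']
st=w['st']; Rt=R.from_euler('xyz',st['tcp_rot'],degrees=True).as_matrix()
for t in [(0,0,0),(0,-.011,0),(0,0,-.0187),(0,-.011,-.0187)]:
    P=st['tcp_pos']+Rt@np.array(t); print(t,P.round(4),proj(w,P),proj(s,P), (proj(s,P)-[150,230])*6)
K=np.array([[w['fx'],0,w['cx']],[0,w['fy'],w['cy']],[0,0,1]])
for u,v in [(305,300),(325,300),(305,310),(325,320),(307,340),(325,340),(315,285),(315,250),(315,220),(446,158),(445,135),(200,155),(480,198)]:
    z=w['depth'][v,u]; p=cv2.undistortPoints(np.array([[[u,v]]],float),K,np.array([w['k1'],0,0,0]))[0,0]
    q=M[:3,:3]@np.array([p[0]*z,-p[1]*z,-z])+M[:3,3]
    print((u,v),'tool',(q*1000).round(1),'world',(st['tcp_pos']+Rt@q).round(4))
a=w['img'][270:400,240:390,::-1]; cv2.imwrite('pics/w5c.png',cv2.resize(a,None,fx=4.5,fy=4.5,interpolation=cv2.INTER_CUBIC))
```

```text
(0, 0, 0) [ 0.5459 -0.3032  0.0772] [[314.76942617 292.99964144]] [[183.2797218  279.63642534]] [[199.6783308  297.81855207]]
(0, -0.011, 0) [ 0.5454 -0.2922  0.0772] [[314.7846093  273.89961111]] [[188.49419701 278.00806977]] [[230.96518207 288.04841862]]
(0, 0, -0.0187) [ 0.5459 -0.3032  0.0959] [[314.77347797 310.85388411]] [[181.78491788 272.65893457]] [[190.70950725 255.95360745]]
(0, -0.011, -0.0187) [ 0.5454 -0.2922  0.0959] [[314.79040375 290.07096397]] [[187.06665771 271.04210073]] [[222.39994626 246.25260439]]
(305, 300) tool [ -4.3 -11.9 -30.2] world [ 0.5411 -0.2915  0.1073]
(325, 300) tool [  4.5 -11.8 -29.9] world [ 0.5498 -0.2912  0.1071]
(305, 310) tool [ -4.  -12.7 -40.3] world [ 0.5413 -0.2906  0.1175]
(325, 320) tool [  4.  -12.1 -46.9] world [ 0.5493 -0.2909  0.1241]
(307, 340) tool [ -2.8 -12.  -60.2] world [ 0.5426 -0.2913  0.1374]
(325, 340) tool [  3.6 -11.7 -59.7] world [ 0.549  -0.2914  0.1369]
(315, 285) tool [  0.1 -15.7 -23. ] world [ 0.5453 -0.2875  0.1002]
(315, 250) tool [  0.1 -32.6 -23.2] world [ 0.5445 -0.2707  0.1004]
(315, 220) tool [  0.1 -46.2 -23.5] world [ 0.5439 -0.2571  0.1007]
(446, 158) tool [ 43.1 -73.9 -48.6] world [ 0.5856 -0.2274  0.1258]
(445, 135) tool [ 43.3 -81.1 -44.7] world [ 0.5855 -0.2203  0.1219]
(200, 155) tool [-42.3 -73.7 -34.2] world [ 0.5003 -0.2315  0.1113]
(480, 198) tool [ 68.9 -55.4 -22.4] world [ 0.6123 -0.2448  0.0996]
```

View pics/w5c.png

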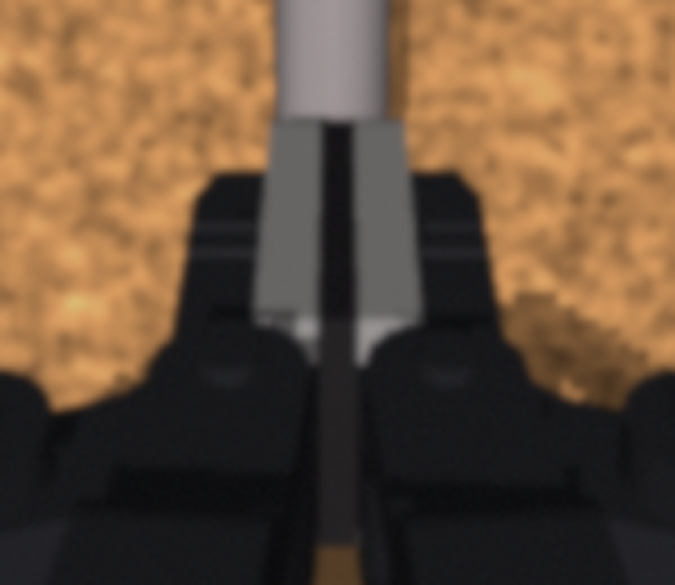

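Call:
carry_out:
  steps: [-1,0,0,-3,0,0,0,-1,0,0,-6,0,0,0,-1,0,0,-6,0,0,0,-1,0,0,-6,0,0,0]

```text
clock: 3.75
tcp_pos: [0.5457, -0.3029, 0.1359]
tcp_rot: [-180.0, 0.0, 2.6]
force: [0.4, -0.0, -0.3]
grip_width: -0.0
```

Run:
```python
from h import *
w=snap('wrist','w6.png'); s=snap('scene','sc6.png'); M=w['tool_from_camera']
st=w['st']; Rt=R.from_euler('xyz',st['tcp_rot'],degrees=True).as_matrix()
print(st['tcp_pos'],st['force'],st['grip_width'])
P=st['tcp_pos']; print(proj(w,P),proj(s,P))
K=np.array([[w['fx'],0,w['cx']],[0,w['fy'],w['cy']],[0,0,1]])
for v in range(262,345,6):
  for u in(306,325):
    z=w['depth'][v,u]; p=cv2.undistortPoints(np.array([[[u,v]]],float),K,np.array([w['k1'],0,0,0]))[0,0]
    q=M[:3,:3]@np.array([p[0]*z,-p[1]*z,-z])+M[:3,3]
    print((u,v),(q*1000).round(1),end=' ')
  print()
a=w['img'][250:400,240:390,::-1]; cv2.imwrite('pics/w6c.png',cv2.resize(a,None,fx=4,fy=4,interpolation=cv2.INTER_CUBIC))
a=s['img'][200:300,120:250,::-1]; cv2.imwrite('pics/sc6c.png',cv2.resize(a,None,fx=6,fy=6,interpolation=cv2.INTER_CUBIC))
```

```text
[ 0.54574387 -0.30288116  0.13589166] [ 0.41838265 -0.00345667 -0.31267372] -3.545121498214481e-05
[[314.76946509 293.00072863]] [[178.61677651 257.08793021]]
(306, 262) [-5.5 -2.6 37.4] (325, 262) [  9.6  36.5 135.2] 
(306, 268) [-5.5  1.6 37.8] (325, 268) [  9.6  42.3 134.7] 
(306, 274) [-5.6  6.1 38.6] (325, 274) [  9.7  48.6 135. ] 
(306, 280) [-5.6  9.6 37.1] (325, 280) [  9.7  54.6 134.6] 
(306, 286) [-5.6 14.3 38.1] (325, 286) [  9.8  61.2 135.4] 
(306, 292) [-5.7 18.5 37.9] (325, 292) [  9.9  67.8 135.8] 
(306, 298) [ -3.9 -11.9 -28.4] (325, 298) [  4.5 -12.4 -29.3] 
(306, 304) [ -3.7 -12.  -33.9] (325, 304) [  4.3 -12.9 -35.6] 
(306, 310) [ -3.6 -11.6 -38.4] (325, 310) [  4.2 -11.7 -38.5] 
(306, 316) [ -3.5 -11.8 -43.4] (325, 316) [  4.  -12.4 -44.4] 
(306, 322) [ -3.4 -12.2 -48.5] (325, 322) [  3.9 -12.5 -49.1] 
(306, 328) [ -3.3 -12.3 -52.9] (325, 328) [  3.9 -11.2 -51.2] 
(306, 334) [ -3.2 -12.5 -57.2] (325, 334) [  3.7 -12.4 -57. ] 
(306, 340) [ -3.1 -12.7 -61.2] (325, 340) [  3.6 -11.8 -59.9]
```

View pics/w6c.png

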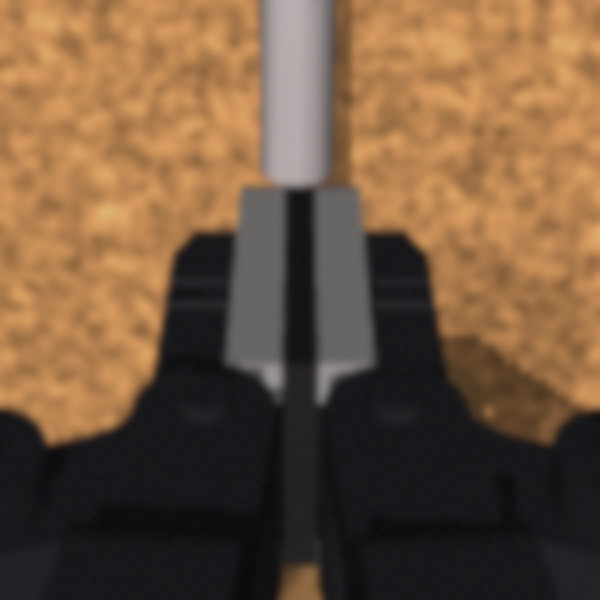

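View pics/sc6c.png

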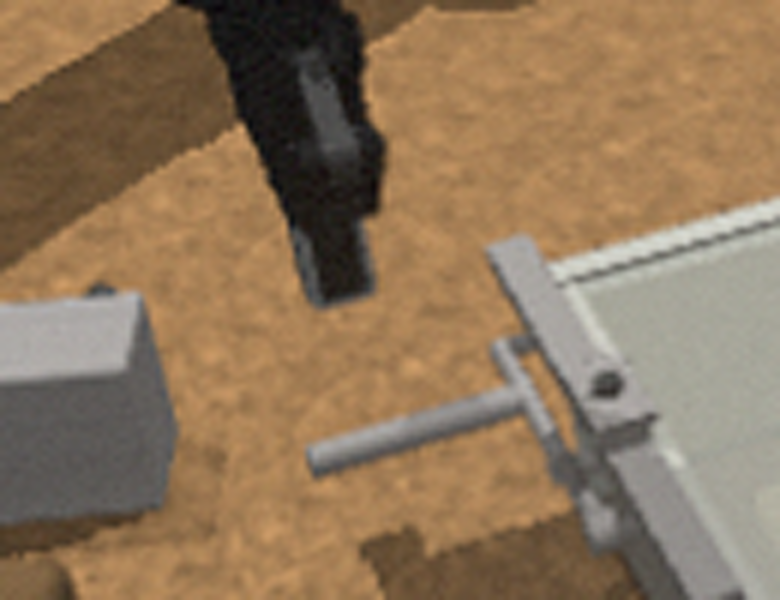

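The shut fingertips sit about 23 mm behind the stated TCP: they rested on the bar top at z=0.1005 with the TCP reading 0.077, and both cameras agree. So the fingers closed above the bar. I'll reopen and go about 22 mm deeper.

Call:
carry_out:
  steps: [0,0,0,0,0,0,0,0,0,0,0,0,0,0,0,0,0,0,0,0,0,0,0,0,0,0,0,0,0,0,0,3,0,0,0,0,0,0,6,0,0,0,0,0,0,8.2,0,0,0,0,0,0,8.2,0,0,0,0,0,0,8.2,0,0,0]

```text
clock: 4.97
tcp_pos: [0.5464, -0.3032, 0.055]
tcp_rot: [180.0, -0.0, 2.6]
force: [-0.6, -0.1, 0.5]
grip_width: 0.0428
```

Run:
```python
from h import *
w=snap('wrist','w7.png'); s=snap('scene','sc7.png')
print(w['st']['force'],w['st']['tcp_pos'],w['st']['grip_width'])
a=w['img'][180:400,200:430,::-1]; a=cv2.resize(a,(600,574),interpolation=cv2.INTER_CUBIC); cv2.imwrite('pics/w7c.png',a)
a=s['img'][220:320,140:260,::-1]; cv2.imwrite('pics/sc7c.png',cv2.resize(a,None,fx=6,fy=6,interpolation=cv2.INTER_CUBIC))
```

```text
[-0.5855045  -0.13752945  0.54642971] [ 0.54640559 -0.30324987  0.05502265] 0.04284646730028743
```

View pics/w7c.png

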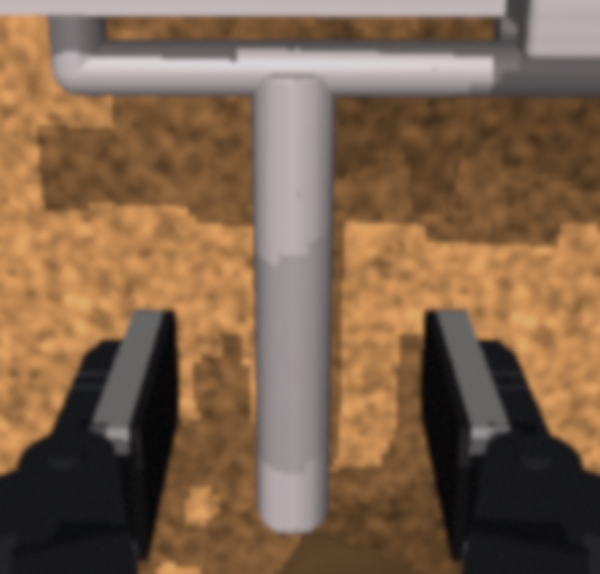

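View pics/sc7c.png

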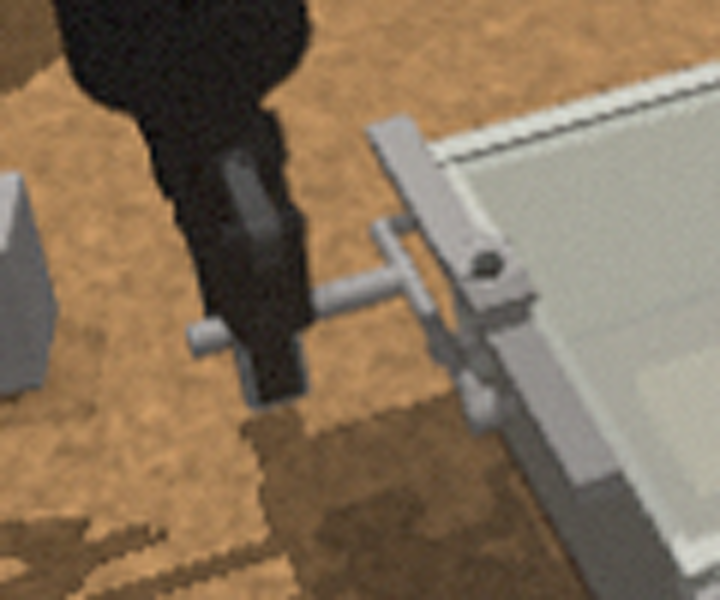

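The pads now straddle the bar and clearly reach below it. Closing again.

Call:
carry_out:
  steps: [-1,-0.05,0,0,0,0,0,-1,-0.05,0,0,0,0,0,-1,-0.05,0,0,0,0,0,-1,-0.05,0,0,0,0,0,-1,-0.05,0,0,0,0,0]

```text
clock: 5.7
tcp_pos: [0.5454, -0.3032, 0.0549]
tcp_rot: [180.0, -0.0, 2.6]
force: [-1.1, 0.6, 6.5]
grip_width: 0.0101
```

Run:
```python
from h import *
for i in range(1):
    st=observe(); print(st['force'],st['torque'],st['tcp_pos'],st['grip_width'],st['clock'])
```

```text
[-1.07191961  0.64596576  6.51363861] [0.08410826 0.4002004  0.0301367 ] [ 0.54537689 -0.3032359   0.05494478] 0.010065429094886988 5.7
```

Call:
carry_out:
  steps: [-1,0.01,0,-0.4,0,0,0,-1,0.04,0,-0.8,0,0,0,-1,0.09,0,-1.2,0,0,0,-1,0.16,0,-1.59,0,0,0,-1,0.25,0,-1.98,0,0,0,-1,0.36,0,-2.36,0,0,0]

```text
clock: 6.45
tcp_pos: [0.5482, -0.303, 0.0781]
tcp_rot: [-180.0, 0.1, 2.6]
force: [-4.0, -1.8, -6.9]
grip_width: 0.01
```

Run:
```python
from h import *
s=snap('scene','sc8.png'); st=s['st']; print(st['force'],st['tcp_pos'],st['grip_width'],st['clock'])
a=s['img'][180:340,100:320,::-1]; cv2.imwrite('pics/sc8c.png',cv2.resize(a,None,fx=3.6,fy=3.6,interpolation=cv2.INTER_CUBIC))
st=observe();print(st['force'],st['tcp_pos'])
for t in np.arange(.3,2.1,.05): print(round(t,2),round(8*(1-np.cos(t))-.36,2),round(-8*np.sin(t)+2.36,2),end=' | ')
```

```text
[-4.02702777 -1.7616036  -6.92780976] [ 0.54822615 -0.30300034  0.0781094 ] 0.009968439748418503 6.45
[-6.65655591 -2.20868018 -3.52496286] [ 0.54841088 -0.30304887  0.07854182]
0.3 -0.0 -0.0 | 0.35 0.13 -0.38 | 0.4 0.27 -0.76 | 0.45 0.44 -1.12 | 0.5 0.62 -1.48 | 0.55 0.82 -1.82 | 0.6 1.04 -2.16 | 0.65 1.27 -2.48 | 0.7 1.52 -2.79 | 0.75 1.79 -3.09 | 0.8 2.07 -3.38 | 0.85 2.36 -3.65 | 0.9 2.67 -3.91 | 0.95 2.99 -4.15 | 1.0 3.32 -4.37 | 1.05 3.66 -4.58 | 1.1 4.01 -4.77 | 1.15 4.37 -4.94 | 1.2 4.74 -5.1 | 1.25 5.12 -5.23 | 1.3 5.5 -5.35 | 1.35 5.89 -5.45 | 1.4 6.28 -5.52 | 1.45 6.68 -5.58 | 1.5 7.07 -5.62 | 1.55 7.47 -5.64 | 1.6 7.87 -5.64 | 1.65 8.27 -5.61 | 1.7 8.67 -5.57 | 1.75 9.07 -5.51 | 1.8 9.46 -5.43 | 1.85 9.84 -5.33 | 1.9 10.23 -5.21 | 1.95 10.6 -5.07 | 2.0 10.97 -4.91 | 2.05 11.33 -4.74 |
```

View pics/sc8c.png

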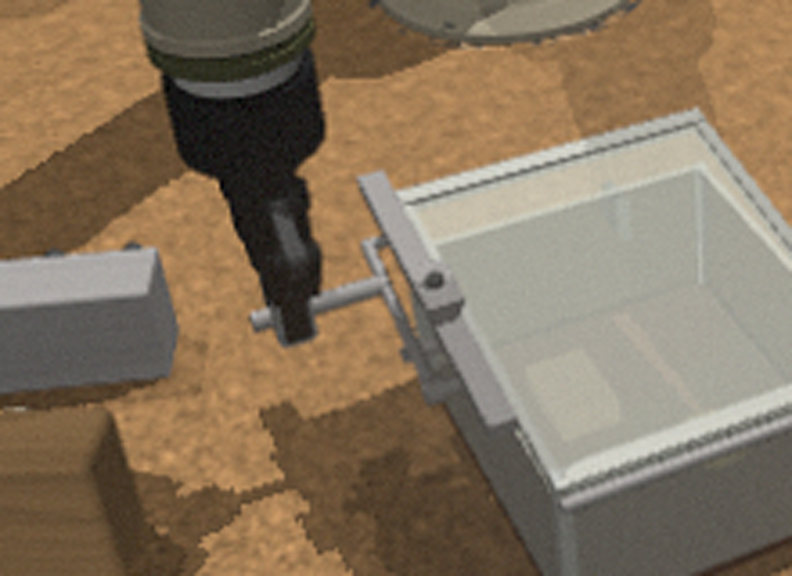

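Call:
carry_out:
  steps: [-1,0.13,0,-0.38,0,0,0,-1,0.27,0,-0.76,0,0,0,-1,0.44,0,-1.12,0,0,0,-1,0.62,0,-1.48,0,0,0,-1,0.82,0,-1.82,0,0,0,-1,1.04,0,-2.16,0,0,0,-1,1.27,0,-2.48,0,0,0,-1,1.52,0,-2.79,0,0,0,-1,1.79,0,-3.09,0,0,0,-1,2.07,0,-3.38,0,0,0]

```text
clock: 7.75
tcp_pos: [0.565, -0.3024, 0.1116]
tcp_rot: [-179.9, 0.5, 2.5]
force: [-16.1, -1.9, 2.5]
grip_width: 0.0096
```

Run:
```python
from h import *
st=observe(); th=.8
f=R.from_euler('z',-2.64,degrees=True).apply(st['force']); print(f,'tan',f[0]*np.sin(th)+f[2]*np.cos(th),'rad',-f[0]*np.cos(th)+f[2]*np.sin(th),st['tcp_pos'],st['grip_width'],st['clock'])
for t in np.arange(.8,1.52,.05): print(round(t,2),round(8*(1-np.cos(t))-2.43,2),round(-8*np.sin(t)+5.74,2),end=' | ')
```

```text
[-16.18969967  -1.12436217   2.50354999] tan -9.86953959136533 rad 13.075409217691025 [ 0.56503181 -0.30238131  0.11159506] 0.009637217264879636 7.75
0.8 -0.0 0.0 | 0.85 0.29 -0.27 | 0.9 0.6 -0.53 | 0.95 0.92 -0.77 | 1.0 1.25 -0.99 | 1.05 1.59 -1.2 | 1.1 1.94 -1.39 | 1.15 2.3 -1.56 | 1.2 2.67 -1.72 | 1.25 3.05 -1.85 | 1.3 3.43 -1.97 | 1.35 3.82 -2.07 | 1.4 4.21 -2.14 | 1.45 4.61 -2.2 | 1.5 5.0 -2.24 |
```

Call:
carry_out:
  steps: [-1,0,0,0,0,0,0,-1,0,0,0,0,0,0,-1,0,0,0,0,0,0]

```text
clock: 8.12
tcp_pos: [0.5654, -0.3024, 0.112]
tcp_rot: [-179.9, 0.4, 2.5]
force: [-15.5, -1.6, 5.4]
grip_width: 0.0096
```

Run:
```python
from h import *
s=snap('scene','sc9.png'); d=snap('side','si9.png'); st=s['st']; th=.8
f=R.from_euler('z',-2.64,degrees=True).apply(st['force']); print(f,'tan',f[0]*np.sin(th)+f[2]*np.cos(th),'rad',-f[0]*np.cos(th)+f[2]*np.sin(th),st['tcp_pos'],st['tcp_rot'],st['grip_width'],st['clock'])
a=s['img'][180:340,100:320,::-1]; cv2.imwrite('pics/sc9c.png',cv2.resize(a,None,fx=3.6,fy=3.6,interpolation=cv2.INTER_CUBIC))
a=d['img'][80:300,240:480,::-1]; cv2.imwrite('pics/si9c.png',cv2.resize(a,None,fx=3,fy=2.7,interpolation=cv2.INTER_CUBIC))
```

```text
[-15.52142966  -0.84260884   5.37860338] tan -7.387083044488411 rad 14.672258084039136 [ 0.56541241 -0.3024029   0.111961  ] [-179.94491838    0.39521573    2.51561171] 0.00962854290623488 8.125
```

View pics/sc9c.png

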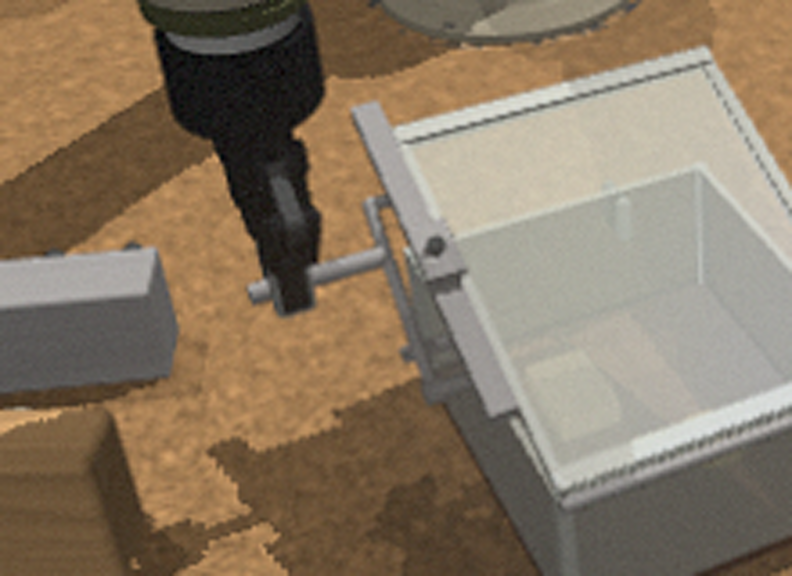

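View pics/si9c.png

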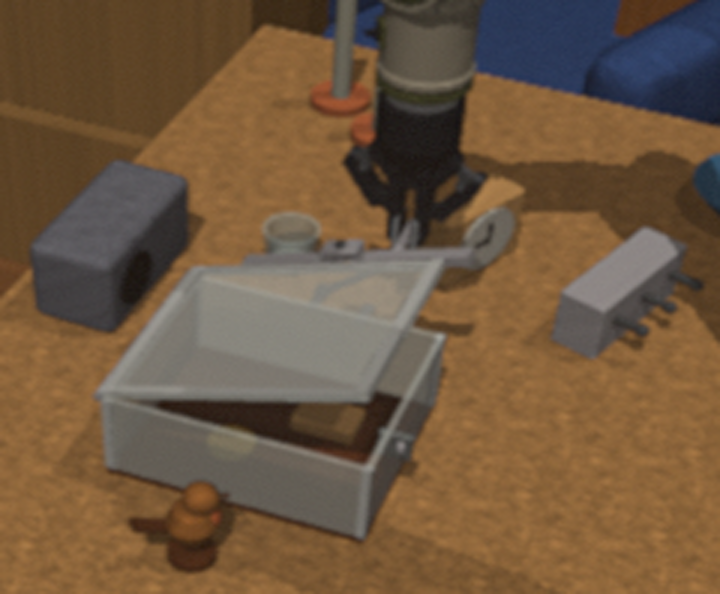

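```bash
cat >> h.py <<'E'
V=np.array([0.6125301,-0.11848499,0.04614137])
def theta(s,pts):
    # pts: list of (u,v,radius,y,vertical offset)
    f=lambda q:np.concatenate([proj(s,c2w(V,[(5-r*np.cos(q[0]),y,94.5+r*np.sin(q[0])+dz)]))[0]-(u,v) for u,v,r,y,dz in pts])
    r=least_squares(f,[.8]); return r.x,r.fun
E
python3 - <<'E'
from h import *
s=load('sc9.png')
cv2.imwrite('pics/sc9d.png',cv2.resize(s['img'][225:300,165:240,::-1],None,fx=8,fy=8,interpolation=cv2.INTER_CUBIC))
for p in [(203.6,236.4,110,-126,0),(206.4,251.4,80,-126,0),(169.5,261.5,80,-202,0)]: print(theta(s,[p]))
E
```

```text
(array([0.71999538]), array([-0.73027089, -0.25706401]))
(array([0.59296329]), array([0.86790639, 0.15567845]))
(array([0.685184]), array([0.20939509, 0.01786635]))
```

View pics/sc9d.png

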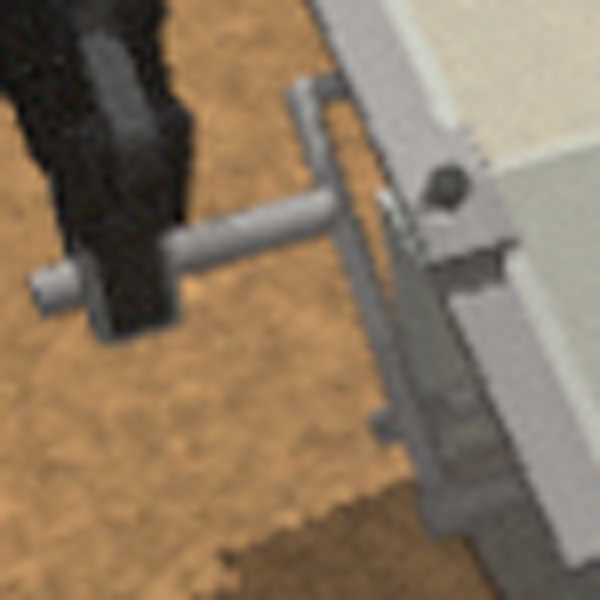

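Call:
carry_out:
  steps: [-1,0.29,0,-0.2,0,0,0,-1,0.6,0,-0.4,0,0,0,-1,0.92,0,-0.6,0,0,0,-1,1.25,0,-0.8,0,0,0,-1,1.59,0,-1.0,0,0,0,-1,1.94,0,-1.19,0,0,0,-1,1.94,0,-1.19,0,0,0]

```text
clock: 9.1
tcp_pos: [0.5802, -0.3022, 0.1256]
tcp_rot: [-179.9, 0.8, 2.4]
force: [-32.7, 1.1, 31.6]
grip_width: 0.0098
```

Run:
```python
from h import *
s=snap('scene','sc10.png'); st=s['st']; th=1.1
f=R.from_euler('z',-2.64,degrees=True).apply(st['force']); print(f,'tan',f[0]*np.sin(th)+f[2]*np.cos(th),'rad',-f[0]*np.cos(th)+f[2]*np.sin(th),st['tcp_pos'],st['tcp_rot'],st['grip_width'],st['clock'])
cv2.imwrite('pics/sc10d.png',cv2.resize(s['img'][205:300,165:260,::-1],None,fx=6,fy=6,interpolation=cv2.INTER_CUBIC))
```

```text
[-32.62642116   2.56645079  31.61692908] tan -14.735590268134043 rad 42.97645799162224 [ 0.58018975 -0.30221162  0.12561195] [-179.90017973    0.80772822    2.41547504] 0.009767832949636113 9.1
```

View pics/sc10d.png

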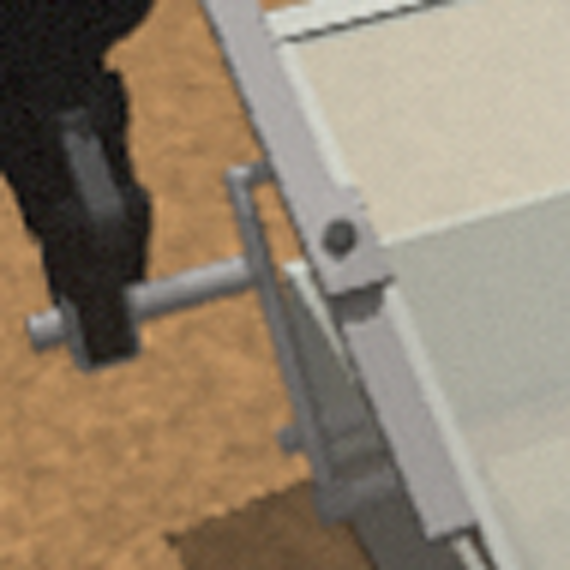

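Run:
```python
from h import *
s=load('sc10.png')
for p in [(204.7,233.8,110,-126,0),(171.5,260,80,-202,0)]:
    t,_=theta(s,[p]); print(t,_, c2w(V,[(5-80*np.cos(t[0]),-181,94.5+80*np.sin(t[0]))]))
for n in('sc8.png','sc9.png'): print(load(n)['st']['tcp_pos'])
```

```text
[0.96028164] [0.01928957 0.05772726] [[ 0.58005908 -0.30117716  0.16004824]]
[1.10060939] [-0.26665993  0.31293751] [[ 0.58966774 -0.30073349  0.16581869]]
[ 0.54822615 -0.30300034  0.0781094 ]
[ 0.56541241 -0.3024029   0.111961  ]
```

Bar and TCP heights show the bar slipped about 5 mm down the pads early on, so my lowered z now presses the rod radially. I'll raise z to relieve it.

Call:
carry_out:
  steps: [-1,0,0,-0.3,0,0,0,-1,0,0,-0.6,0,0,0,-1,0,0,-0.7,0,0,0,-1,0,0,-0.7,0,0,0]

```text
clock: 9.65
tcp_pos: [0.5863, -0.3014, 0.1307]
tcp_rot: [-180.0, 0.3, 2.6]
force: [-9.7, -2.7, -0.4]
grip_width: 0.0096
```

```bash
cat > f.py <<'E'
from h import *
def rep(x0,z0):
    st=observe(); x=st['tcp_pos'][0]-np.sin(V[2])*0; 
    # bar x from case: tcp projected
    c,s=np.cos(V[2]),np.sin(V[2]); d=st['tcp_pos'][:2]-V[:2]; xc=(c*d[0]+s*d[1])*1000
    th=np.arccos(np.clip((5-xc)/80,-1,1))
    f=R.from_euler('z',-2.64,degrees=True).apply(st['force'])
    print('F',f.round(1),'tan %.1f rad %.1f'%(f[0]*np.sin(th)+f[2]*np.cos(th),-f[0]*np.cos(th)+f[2]*np.sin(th)),'xc %.1f th(x) %.3f'%(xc,th),'z %.1f'%(st['tcp_pos'][2]*1000),'bar tool z %.1f'%(st['tcp_pos'][2]*1000-94.5-80*np.sin(th)),st['tcp_rot'].round(1),st['grip_width'].round(4),st['clock'])
E
python3 -c "
from f import *
rep(0,0)"
```

```text
Traceback (most recent call last):
  File "f.py", line 8, in rep
    print('F',f.round(1),'tan %.1f rad %.1f'%(f[0]*np.sin(th)+f[2]*np.cos(th),-f[0]*np.cos(th)+f[2]*np.sin(th)),'xc %.1f th(x) %.3f'%(xc,th),'z %.1f'%(st['tcp_pos'][2]*1000),'bar tool z %.1f'%(st['tcp_pos'][2]*1000-94.5-80*np.sin(th)),st['tcp_rot'].round(1),st['grip_width'].round(4),st['clock'])
                                                                                                                                                                                                                                                                  ^^^^^^^^^^^^^^^^^^^^^^
AttributeError: 'float' object has no attribute 'round'
```

Call:
carry_out:
  steps: [-1,0.36,0,-0.23,0,0,0,-1,0.73,0,-0.38,0,0,0,-1,1.11,0,-0.52,0,0,0,-1,1.49,0,-0.64,0,0,0,-1,1.49,0,-0.64,0,0,0]

```text
clock: 10.28
tcp_pos: [0.6014, -0.3009, 0.1381]
tcp_rot: [-180.0, 0.2, 2.6]
force: [-11.3, -1.6, 8.7]
grip_width: 0.0096
```

```bash
sed -i "s/st\['grip_width'\].round(4)/round(float(st['grip_width']),4)/" f.py; python3 -c "
from f import *
rep(0,0)
s=snap('scene','sc11.png'); d=snap('side','si11.png')
cv2.imwrite('pics/sc11d.png',cv2.resize(s['img'][195:300,165:270,::-1],None,fx=5.6,fy=5.6,interpolation=cv2.INTER_CUBIC))
"
```

```text
F [-11.4  -1.1   8.7] tan -8.2 rad 11.8 xc -19.6 th(x) 1.259 z 138.1 bar tool z -32.5 [-180.     0.2    2.6] 0.0096 10.275
```

View pics/sc11d.png

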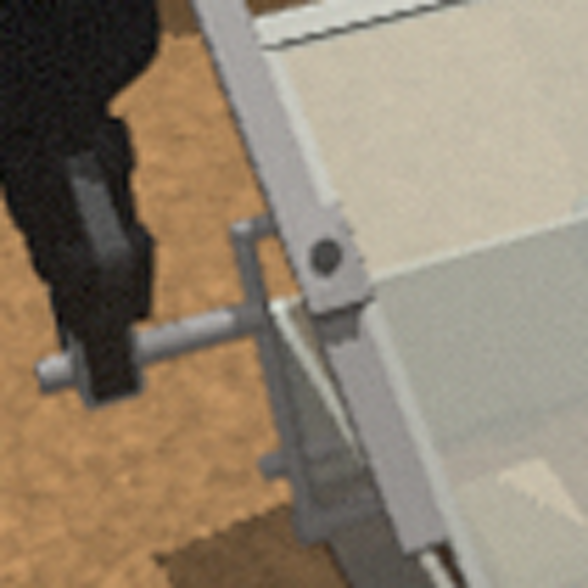

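Call:
carry_out:
  steps: [-1,0.39,0,-0.25,0,0,0,-1,0.78,0,-0.35,0,0,0,-1,1.18,0,-0.42,0,0,0,-1,1.4,0,-0.44,0,0,0,-1,1.4,0,-0.44,0,0,0]

```text
clock: 11.0
tcp_pos: [0.616, -0.3002, 0.1423]
tcp_rot: [180.0, 0.2, 2.6]
force: [-8.6, -0.9, 6.0]
grip_width: 0.0095
```

```bash
python3 -c "
from f import *
rep(0,0)
s=snap('scene','sc12.png'); w=snap('wrist','w12.png')
cv2.imwrite('pics/sc12d.png',cv2.resize(s['img'][190:300,165:275,::-1],None,fx=5.4,fy=5.4,interpolation=cv2.INTER_CUBIC))
"
```

```text
F [-8.6 -0.5  6. ] tan -7.8 rad 7.0 xc -4.9 th(x) 1.446 z 142.3 bar tool z -31.6 [180.    0.2   2.6] 0.0095 11.0
```

View pics/sc12d.png

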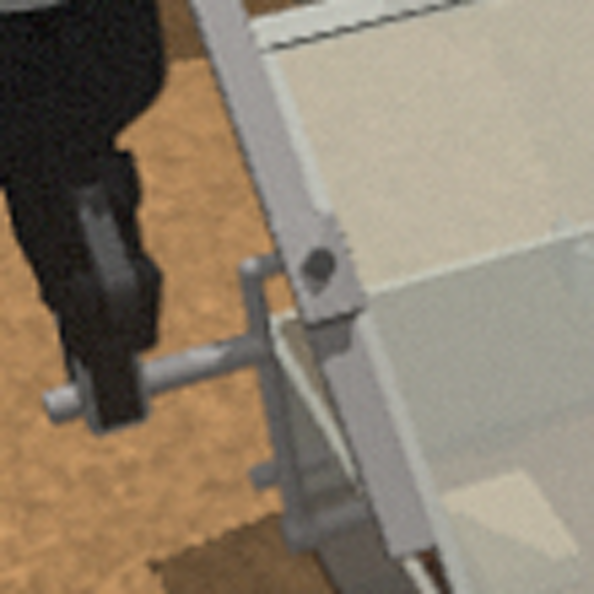

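View pics/w12.png

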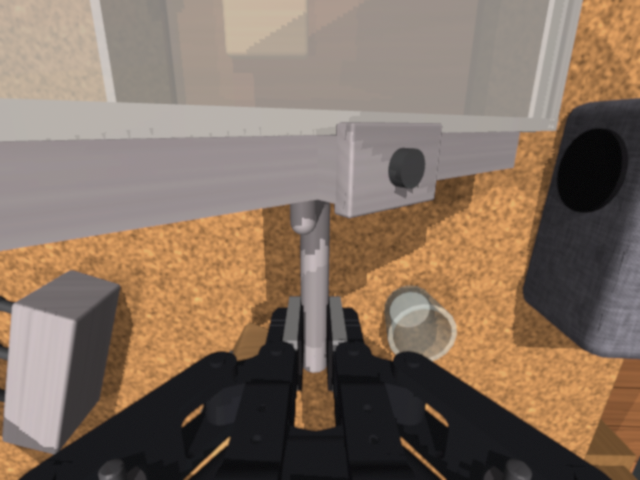

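Call:
carry_out:
  steps: [-1,0.2,0,-0.08,0,0,0,-1,0.4,0,-0.1,0,0,0,-1,0.5,0,-0.1,0,0,0]

```text
clock: 11.48
tcp_pos: [0.6215, -0.3, 0.1434]
tcp_rot: [180.0, 0.1, 2.6]
force: [-8.6, -1.9, 4.1]
grip_width: 0.0097
```

```bash
python3 -c "
from f import *
rep(0,0)"
```

```text
F [-8.7 -1.5  4.1] tan -8.4 rad 4.5 xc 0.6 th(x) 1.516 z 143.4 bar tool z -31.0 [1.8e+02 1.0e-01 2.6e+00] 0.0097 11.475
```

Now I'll search in 1 mm steps, checking the force each time.

Call:
carry_out:
  steps: [-1,0.1,0,0,0,0,0,-1,0.2,0,0,0,0,0]

```text
clock: 11.72
tcp_pos: [0.6232, -0.2999, 0.1434]
tcp_rot: [180.0, 0.2, 2.6]
force: [-8.9, -1.3, 5.2]
grip_width: 0.0093
```

Call:
carry_out:
  steps: [-1,0.1,0,0,0,0,0]

```text
clock: 11.85
tcp_pos: [0.6244, -0.2999, 0.1435]
tcp_rot: [180.0, 0.1, 2.6]
force: [-4.5, -3.3, 15.0]
grip_width: 0.0098
```

Call:
carry_out:
  steps: [-1,0.1,0,0,0,0,0]

```text
clock: 11.98
tcp_pos: [0.6274, -0.2997, 0.1439]
tcp_rot: [179.9, -0.1, 2.6]
force: [-4.2, -0.7, 7.0]
grip_width: 0.0096
```

The x force halved and the hand jumped 3 mm, so the pin may be in. Checking before moving any further.

```bash
python3 -c "
from f import *
rep(0,0)
s=snap('scene','sc13.png'); w=snap('wrist','w13.png')
rep(0,0)
cv2.imwrite('pics/sc13d.png',cv2.resize(s['img'][190:300,165:275,::-1],None,fx=5.4,fy=5.4,interpolation=cv2.INTER_CUBIC))
"
```

```text
F [-4.2 -0.5  7. ] tan -4.4 rad 6.9 xc 6.5 th(x) 1.590 z 143.9 bar tool z -30.5 [ 1.799e+02 -1.000e-01  2.600e+00] 0.0096 11.975
F [-5.  -1.2  5.7] tan -5.1 rad 5.6 xc 6.5 th(x) 1.589 z 143.9 bar tool z -30.6 [ 1.799e+02 -1.000e-01  2.600e+00] 0.0098 12.075
```

View pics/sc13d.png

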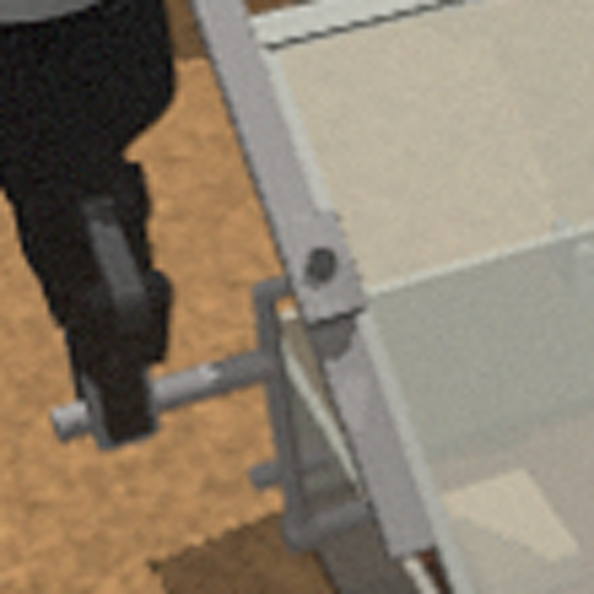

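View pics/w13.png

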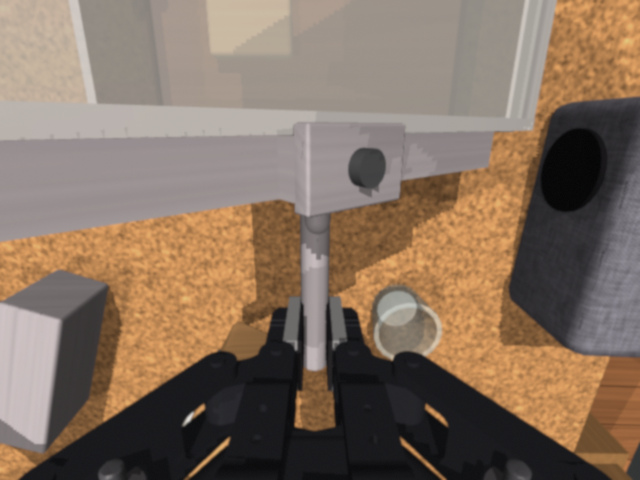

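The lid has dropped into place. The screw and the lid's front corner (crop ~(321,265) and (270,47)) sit where they were before the last 0.14 rad of swing, whereas sliding alone would have raised the front edge about 17 mm. I'll ease off the push slightly and then open.

Call:
carry_out:
  steps: [-1,-0.07,0,-0.03,0,0,0,-1,-0.07,0,-0.03,0,0,0]

```text
clock: 12.32
tcp_pos: [0.6268, -0.2997, 0.1439]
tcp_rot: [179.9, -0.1, 2.6]
force: [-5.6, -1.9, 6.5]
grip_width: 0.0092
```

```bash
python3 -c "
from f import *
rep(0,0)
s=load('sc13.png')
def scr(phi,S=155.5,h=25): 
    return (125-S*np.cos(phi)+h*np.sin(phi),-111,100+S*np.sin(phi)+h*np.cos(phi))
for n,u in(('sc12.png',(224.1,239.3)),('sc13.png',(224.4,239.1))):
    s=load(n); r=least_squares(lambda q:proj(s,c2w(V,[scr(q[0])]))[0]-u,[.7]); print(n,r.x,r.fun)
"
```

```text
F [-5.6 -1.6  6.5] tan -5.7 rad 6.4 xc 5.9 th(x) 1.582 z 143.9 bar tool z -30.6 [ 1.799e+02 -1.000e-01  2.600e+00] 0.0092 12.325
sc12.png [0.66421473] [-0.61767316 -0.59442389]
sc13.png [0.68374305] [-0.6173749  -0.68531933]
```

Call:
carry_out:
  steps: [-1,-0.07,0,-0.02,0,0,0,-1,-0.14,0,-0.03,0,0,0,-1,-0.14,0,-0.03,0,0,0]

```text
clock: 12.7
tcp_pos: [0.6264, -0.2997, 0.144]
tcp_rot: [179.9, -0.2, 2.6]
force: [0.2, -2.0, 6.1]
grip_width: 0.0096
```

```bash
python3 -c "
from f import *
rep(0,0)
s=snap('scene','sc14.png')
cv2.imwrite('pics/sc14d.png',cv2.resize(s['img'][170:290,165:285,::-1],None,fx=5,fy=5,interpolation=cv2.INTER_CUBIC))
"
```

```text
F [ 0.1 -2.   6.1] tan 0.1 rad 6.1 xc 5.5 th(x) 1.577 z 144.0 bar tool z -30.5 [179.9  -0.2   2.6] 0.0096 12.7
```

View pics/sc14d.png

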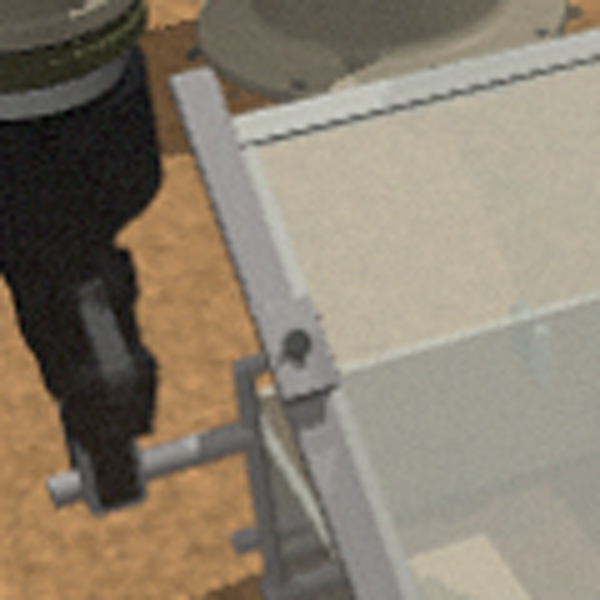

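Backing off 2.1 mm moved the hand only about 1 mm and the swing force fell to zero, so the hole's wall is holding the pin. Opening now.

Call:
carry_out:
  steps: [-0.2,0,0,-0.03,0,0,0,-0.2,0,0,-0.03,0,0,0,-0.2,0,0,-0.03,0,0,0,-0.2,0,0,-0.03,0,0,0,-0.2,0,0,-0.03,0,0,0]

```text
clock: 13.38
tcp_pos: [0.6249, -0.2994, 0.1432]
tcp_rot: [-180.0, 0.0, 2.6]
force: [0.3, -1.0, -0.3]
grip_width: 0.0343
```

```bash
python3 -c "
from f import *
rep(0,0)
s=snap('scene','sc15.png'); w=snap('wrist','w15.png')
cv2.imwrite('pics/sc15d.png',cv2.resize(s['img'][170:290,165:285,::-1],None,fx=5,fy=5,interpolation=cv2.INTER_CUBIC))
"
```

```text
F [ 0.2 -1.  -0.3] tan 0.2 rad -0.3 xc 4.0 th(x) 1.558 z 143.2 bar tool z -31.3 [-180.     0.     2.6] 0.0343 13.375
```

View pics/sc15d.png

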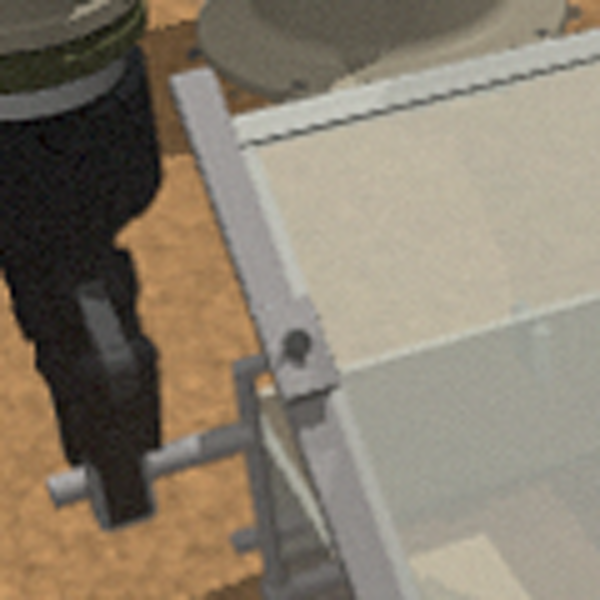

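View pics/w15.png

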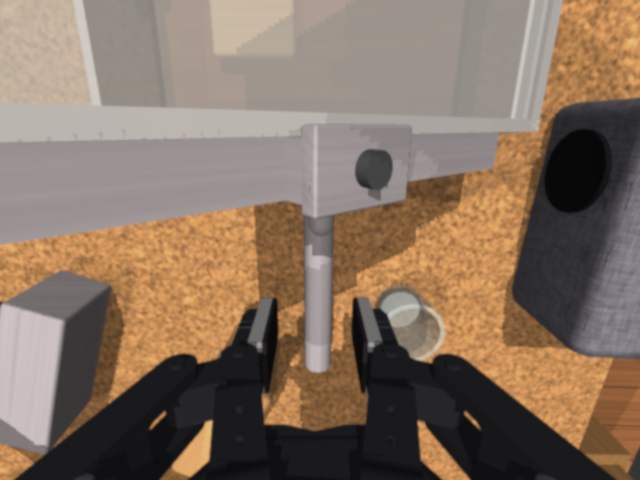

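The fingers are open and clear on both sides, and the lid hasn't moved. Withdrawing straight up.

Call:
carry_out:
  steps: [-0.2,0,0,-1.5,0,0,0,-0.2,0,0,-3.5,0,0,0,-0.2,0,0,-6,0,0,0,-0.2,0,0,-9,0,0,0,-0.2,0,1,-12,0,0,0,-0.2,0,3,-14,0,0,0,-0.2,0,4,-14,0,0,0,-0.2,0,4,-14,0,0,0,-0.2,0,4,-14,0,0,0]

```text
clock: 14.6
tcp_pos: [0.6264, -0.3383, 0.2821]
tcp_rot: [-179.9, 0.1, 2.6]
force: [0.5, -0.7, 0.7]
grip_width: 0.0344
```

```bash
python3 -c "
from f import *
rep(0,0)
s=snap('scene','sc16.png'); d=snap('side','si16.png')
cv2.imwrite('pics/sc16d.png',cv2.resize(s['img'][150:300,150:350,::-1],None,fx=4,fy=4,interpolation=cv2.INTER_CUBIC))
a=load('sc15.png')['img'].astype(int)
"
```

```text
F [ 0.5 -0.7  0.7] tan 0.5 rad 0.7 xc 3.8 th(x) 1.555 z 282.1 bar tool z 107.6 [-1.799e+02  1.000e-01  2.600e+00] 0.0344 14.6
```

View pics/sc16d.png

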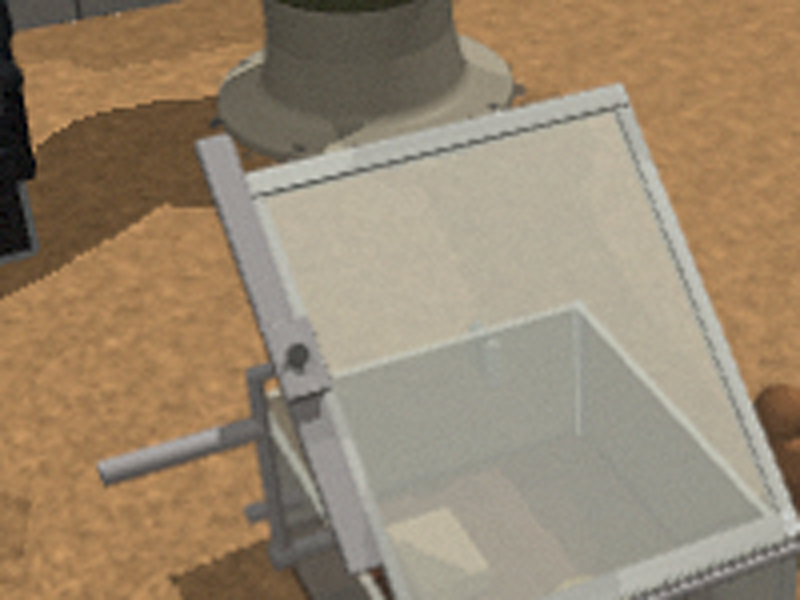

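View pics/si16.png

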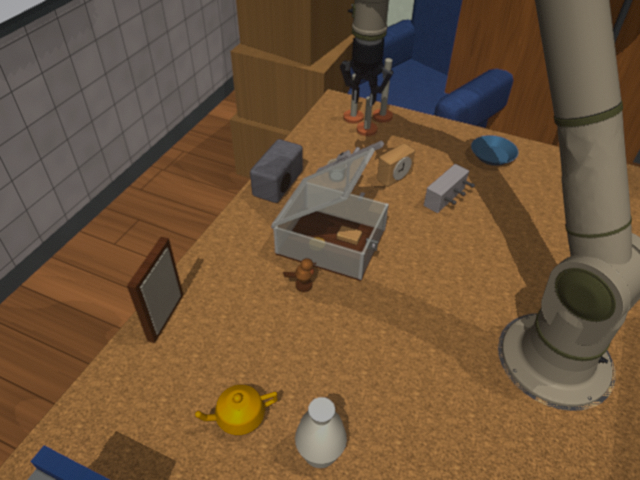

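The lid stands on the upright rod (pin under the block at crop ~(265,375)), the hand is well clear, and the ornaments are where they started. Handing in.

```bash
python3 -c "
from h import *
print(close_job()); print(observe()['clock'])"
```

```text
the job is handed in; nothing more can be done
None
the job is handed in; nothing more can be done
```

The lid is standing open on the stay rod with the pin in the holding hole. The hand is off and clear, and I handed the job in at about 14.7 s.

**How it went:** I gripped the crossbar and swung the rod up. I then searched in 1 mm steps from about 1.5 rad. At about 1.59 rad the swing force halved and the hand jumped 3 mm, so I stopped pushing.

**Last checks:**
- **Pin in the hole:** the lid had dropped to about 0.68 rad, where sliding alone would have put it at about 0.75. When I backed off 2 mm the hand moved only about 1 mm and the swing force fell to zero, so the hole's wall was holding the pin.
- **Hand off:** after release and withdrawal the force on the hand was near zero and the lid had not moved.
- **Ornaments:** in the last pictures they look to be where they started.

**What went wrong or disagreed:**
- **First grasp missed:** the fingers shut on top of the bar, pressing it with about 9.5 N. The real fingertips are about 23 mm behind the stated TCP, so I went deeper and regripped.
- **Too much force mid-swing:** the bar slipped about 5 mm in the pads and the hand briefly pressed on the rod with about 45 N. That was mostly along the rod into its fixed pivot. The swing component was about 15 N, or roughly 11 N at the pin, under the 25 N limit. I corrected it before the search.
- **Lid angle reading:** it came out about 0.01 rad below the seated value I calculated, which is within the pixel error.

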